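# Release the centrifuge lid lock by hand with the T-key

### The arm

A 7-joint arm with a two-finger parallel gripper is mounted at the origin on the work surface. World frame = base frame: x ahead of the robot, y to its left, z up, the work surface at z = 0. Lengths are in m, angles in rad, forces in N, time in s.
With the tool pointing down it reaches from about 0.425 to 0.925 m from the base axis. Payload 6.8 kg.
Tool frame: the origin (TCP) lies at the very end of the fingers, on their centre line; the grasp point (between the pads) lies 19 mm behind it; z points along the fingers, y is the line along which they close (so a half turn about z gives the same grasp; the last joint's range is limited). The gripper opens to 88 mm and grips with 3 to 60 N. Pads are 20 mm wide; open, the fingers measure 115 mm over their backs; the gripper's body (75 mm by 178 mm) begins 61 mm behind the grasp point.
Start: joints at [-1.391, 0.477, 0.022, 1.555, -0.011, 1.109, -0.083], TCP at [0.192, 0.647, 0.223] pointing down, gripper open.
Joint ranges: [-2.96, 2.96], [-0.34, 2.1], [-1.41, 1.46], [0.24, 2.44], [-1.37, 4.51], [0.17, 1.92], [-2.96, 2.96]. Speed limits (rad/s): [2.39, 2.39, 3.14, 3.14, 3.14, 3.14, 3.14].

### API

Orientations are given as a rotation vector (axis times angle).
In Python, from bench import bot gives the robot as it stands. The module is installed in compiled form; this text tells all that it offers.
- The arm moves only by the tool servo_tool, never from a script. Its argument "steps" is a list of rows, each a list of 5 numbers: the finger opening in cm, from 0 to 8.78, then the shift along the tool's x, y, z in cm, then the turn about the tool's z in degrees. In form: [[hand, x, y, z, twist], ...]. A call has 1 to 8 rows; each row shifts and turns the commanded pose from where the row before left it, along the tool's axes as they then stand; what a row does not reach is not made up. A row lasts 1/12 s, in which the tool goes at most 41.7 mm and 7.16 degrees, less where a joint would pass 70% of its speed; a pose out of reach is approached as far as the arm can. A call is refused whole if a number of a shift passes 4.17 or a number of a turn 7.16, either way. A call with a gripper value outside its range is refused whole. The fingers move at their own pace and stop on an object; "newtons" is the grip in N (left out, the last holds). Time passes only in rows, so rows that do not move let the fingers close. It gives the time, the measured TCP pose, the force, the opening and the grip force at its end, in the units of the state.
- bot.get_obs(): the state, without advancing time (a new reading comes with each control period).
- bot.camera(name): name is "side" or "top"; returns the picture (480x640x3 uint8, red, green, blue); there is no depth.
- bot.camera_info(name): a dict with "K" (3x3 intrinsics, pixels), "rvec" (rotation vector, rad) and "tvec" (3), from world to camera coordinates, as OpenCV has them. Camera axes: x right, y down, z forward; pixel columns grow to the right and rows downward; lengths in m; the calibration is good to about 2 mm. A picture is of the moment at which its call begins. camera_info takes no time and is no camera call.
- bot.close_job(): hands the job in; it is judged then, once.
Trained networks look in the newest picture that a camera, given by its name, has taken for a name from the list of things; names that differ only in an ending like _2 or _b are one class to them, and where a whole thing is asked for, a point or a joint stands for the part that bears it (a point fixed in the world has none). Each returns a list of dicts, best first, with "confidence" (0 to 1); they miss things now and then, are a little off and sometimes report something else, mostly with a low value. They report only what shows in the picture. A call takes as long as a camera call. They do not tell look-alikes from the thing itself.
- bot.recognise(camera, name): "extent" ([centre column, centre row, width, height] in pixels, round what is visible of it).
- bot.regions_of(camera, name): "pixels" (480x640 bool, what is visible of it) and "extent" ([centre column, centre row, width, height] in pixels, round what is visible of it).
- bot.tip_of(camera, name): "point" ([column, row] in pixels: a listed point, or the origin of a listed thing).
The state is a dict: "time": time; "joint_pos": joint angles; "qd": joint speeds; "tau": joint torques, N m; "position": TCP position; "tool_rot": TCP orientation; "ft_force": force on the tool from outside, world axes, zero at the start; "moment": the same for the moment, N m; "gripper_width": finger opening in m; "grasp_force": force on a finger pad.
Only numpy, scipy, OpenCV 4.12 (cv2) and the standard library are available. Lean on these libraries where they do the work, as an engineer would, in place of code of your own. Each camera call takes 0.05 s, during which the arm holds its last target. There are 200 camera calls.

### The job

The power has failed with the centrifuge shut: take the steel T-key from its stand, lower it down the release shaft in the front console, feel it fully onto the square stem at the bottom and turn it counter-clockwise (seen from above) to its stop, so that the lid lock is released. Work gently, do not force the key down or hard against the stop, and leave it standing in the shaft, let go, with the stem still turned. Leave the tube rack, dropper bottle and card tray as they are.

Things in the scene. Friction and masses are not known exactly. Their poses are not given: they have to be found in the camera images.
- centrifuge: White bench centrifuge, fixed, 340 x 300 mm. Origin: centre of its underside; x towards the back, y to its left, z up. The front console (x from -170 to -70 mm) is 125 mm high; behind it the bowl housing is 165 mm high with a round grey lid (radius 112 mm, centre x +50 mm) up to 183 mm. The release shaft opens in the console's top.
- shaft_mouth (a point): Centre of the shaft's upper rim in an aluminium collar, 135 mm above the counter. A funnel 9 mm deep (inner radius 29 narrowing to 20 mm) leads into a round vertical bore of radius 19.4 mm, closed below by the stem's round foot, which turns with the stem. Axes as the centrifuge's.
- shaft_floor (a point): On the shaft's axis at its floor, 95 mm below the rim, 40 mm above the counter; the seated key's lower end rests here. Square brass stem on it: 20 x 20 mm, 22.5 mm tall, upper 2 mm tapered to 18 mm. At the start its flats stand askew to the centrifuge by an unmeasured angle, different each time: this point's axes are the centrifuge's, not the stem's.
- release (a joint): Turn of the stem in rad from locked, counter-clockwise from above positive (it does not tell the flats' direction). Starts between 0 and 0.15; firm stops at 0 (locked) and 1.2 (released). It rubs with about 0.15 N m and stays where it is left; well over 0.25 N m on the key counts as forcing. A small steel tongue at the lid's front moves 16 mm towards the console meanwhile.
- stand: Grey plastic key stand, fixed: foot 76 x 76 x 12 mm, with an upright tube (outer radius 29 mm, bore radius 20 mm) up to 62 mm. Origin: centre of its underside. The key stands in it, its lower end on the foot's top.
- key: Steel T-key, 0.4 kg, upright in the stand. Origin: centre of its lower end; z up the shank, x along the T-bar. Lower end: box socket, outer radius 18.2 mm, square hole 22 mm wide, 26 mm deep, flats along and across the T-bar. Shank radius 6 mm, guide collar radius 17.8 mm 73 to 96 mm up. Drops on the stem only within about 0.12 rad of its flats (any quarter turn); as much play when on.
- key_bar (a point): Middle of the key's T-bar, 185 mm above the key's lower end: a dark steel bar of 14 x 14 mm section, 110 mm long along the key's x. Axes as the key's. Seated in the shaft it is 225 mm above the counter.
- tube_rack: White tube rack with capped tubes, loose, 70 x 160 x 96 mm. Origin: centre of its underside.
- dropper: White bottle, loose, radius 22 mm, 120 mm tall. Origin: centre of its underside.
- card_tray: Red open tray with cards, loose, 150 x 80 x 54 mm. Origin: centre of its underside.
There are look-alikes about, which are no part of the job. Of the things that look like the key, the smaller one is meant.

How it is judged:
By the outcome, as a careful person would: the job done as asked, in the order asked, and still so for the second after the job is handed in, with the robot touching nothing.
It also fails if it takes over 72 s, if anything falls off the work surface, if the arm or the gripper's body presses on something with over 40 N, if the wrist force passes 120 N, or if a joint passes its speed limit or range.

## Working session

There is one attempt and no reset: what is moved stays moved. The work goes in short steps, Python scripts to look and compute and a tool call to move; the robot and the scene stay as the last step left them, time stands still between calls to the robot, and variables do not carry over. Pictures are saved under pics/ and viewed, at most 10 in all, crops included, and the job is handed in when it is done.

Besides the shell and the picture viewer there is one more tool, called after "Emit:" by a JSON object that holds its "name" and its "arguments", one argument or row to a line. servo_tool: Moves the arm, as the interface text tells. Its arguments: {"type":"object","properties":{"steps":{"type":"array"},"newtons":{"type":"number"}},"required":["steps"]}

```bash
mkdir -p pics; cat > h.py <<'E'
import numpy as np, cv2
from bench import bot
from scipy.spatial.transform import Rotation as R
def cam(n):
    i=bot.camera_info(n); return np.array(i["K"]),np.array(i["rvec"],float),np.array(i["tvec"],float)
def on_z(n,px,z):
    K,r,t=cam(n); M=R.from_rotvec(r.ravel()).as_matrix(); c=-M.T@t.ravel()
    d=M.T@np.linalg.inv(K)@np.array([px[0],px[1],1.]); return c+d*(z-c[2])/d[2]
def proj(n,p):
    K,r,t=cam(n); return cv2.projectPoints(np.array(p,float).reshape(-1,1,3),r,t,K,None)[0].reshape(-1,2)
def save(n,f):
    im=bot.camera(n); cv2.imwrite(f,im[:,:,::-1]); return im
E
python3 - <<'E'
from h import *
save("top","pics/t0.png"); save("side","pics/s0.png")
for n,z in [("key_bar",None),("shaft_mouth",.135),("stand",0),("key",.012),("centrifuge",0)]:
    for c in ("top","side"):
        for d in bot.tip_of(c,n)[:3]:
            print(n,c,np.round(d["point"]),round(d["confidence"],2),on_z(c,d["point"],z if z is not None else .197).round(3))
o=bot.get_obs();print(o["position"],o["tool_rot"],o["time"],o["ft_force"])
for c in("top","side"):
    K,r,t=cam(c);print(c,-R.from_rotvec(r.ravel()).as_matrix().T@t.ravel(),K[0,0])
E
```

```text
key_bar top [503. 268.] 0.86 [ 0.477 -0.324  0.197]
key_bar top [526. 350.] 0.57 [ 0.304 -0.37   0.197]
key_bar side [442. 102.] 0.84 [ 0.306 -0.408  0.197]
key_bar side [370. 112.] 0.56 [ 0.48  -0.335  0.197]
shaft_mouth side [307. 261.] 0.94 [0.551 0.104 0.135]
stand top [472. 264.] 0.59 [ 0.487 -0.317  0.   ]
stand side [364. 175.] 0.89 [ 0.482 -0.323  0.   ]
key top [486. 333.] 0.82 [ 0.312 -0.346  0.012]
key top [479. 262.] 0.64 [ 0.492 -0.332  0.012]
key side [364. 172.] 0.86 [ 0.482 -0.323  0.012]
key side [426. 177.] 0.84 [ 0.316 -0.33   0.012]
centrifuge side [362. 174.] 0.71 [ 0.488 -0.323  0.   ]
centrifuge side [286. 157.] 0.22 [ 0.713 -0.36   0.   ]
[0.19158378 0.64725162 0.22268081] [-4.50552254e-01 -3.10909190e+00 -5.81822151e-05] 0.6 [ 0.40988961 -0.20766977  0.29025174]
top [0.49198351 0.06386953 1.24533352] 488.2852258546158
side [0.39999074 0.70352053 0.91503221] 492.77757619289576
```

View pics/t0.png

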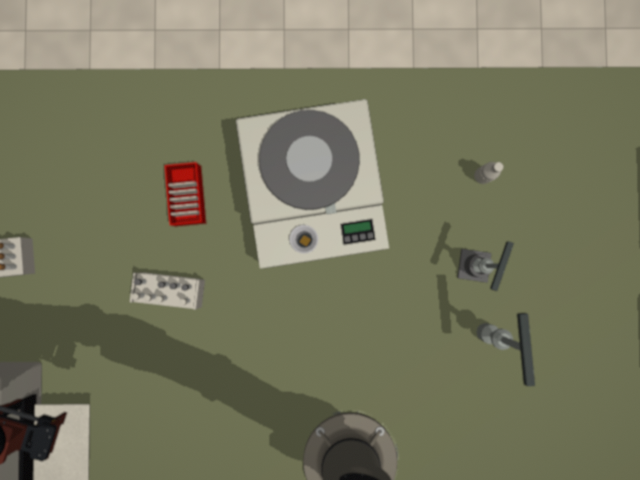

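View pics/s0.png

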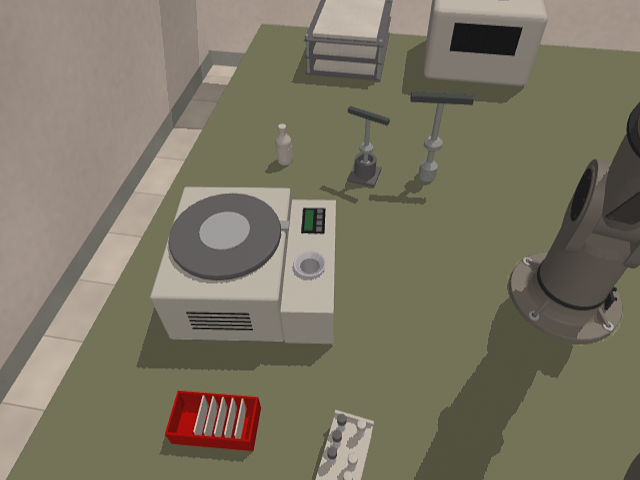

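The top picture shows the small key in its stand, with the bar running from about (511,243) to (494,290). The shaft mouth is at (303,238) with the brass stem visible in it. The larger key near (525,350) is the look-alike.

```bash
python3 - <<'E'
from h import *
im=cv2.imread("pics/t0.png")
for p in [(303,238),(303.5,238.5)]: print("mouth top",on_z("top",p,.135).round(4))
# lid front/console edges for yaw
for d in bot.regions_of("top","key_bar")[:2]:
    m=d["pixels"]; print(d["extent"],m.sum(),d["confidence"])
g=cv2.cvtColor(im,cv2.COLOR_BGR2GRAY)
sub=g[236:296,486:518]; m=(sub<62).astype(np.uint8)
n,l,s,c=cv2.connectedComponentsWithStats(m); 
k=1+np.argmax(s[1:,4]); ys,xs=np.where(l==k); print(s[k],c[k]+[486,236])
r=cv2.minAreaRect(np.c_[xs+486,ys+236].astype(np.float32)); b=cv2.boxPoints(r); print(r)
W=np.array([on_z("top",q,.2)[:2] for q in b]); print(W.round(4),W.mean(0))
a=cv2.resize(im[213:263,278:328],(500,500),interpolation=cv2.INTER_CUBIC)
b2=cv2.resize(im[233:303,448:518],(500,500),interpolation=cv2.INTER_CUBIC)
cv2.imwrite("pics/c1.png",np.hstack([a,b2])[:, :1000][::1]if 0 else cv2.resize(np.hstack([a,b2]),(800,400)))
E
```

```text
mouth top [0.5477 0.1082 0.135 ]
mouth top [0.5466 0.107  0.135 ]
[491.6, 267.5, 37.1, 46.7] 730 0.92
[506.9, 350.1, 62.8, 74.3] 1591 0.71
[  5   6  17  47 109] [498.9266055  264.83486239]
((498.1764831542969, 264.7059020996094), (3.9015016555786133, 48.701507568359375), 19.653823852539062)
[[ 0.4378 -0.2897]
 [ 0.5357 -0.3269]
 [ 0.5329 -0.3347]
 [ 0.435  -0.2975]] [ 0.48533306 -0.31221552]
```

View pics/c1.png

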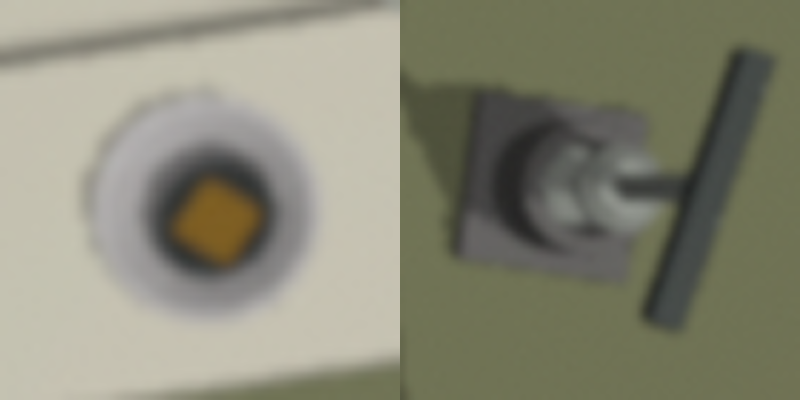

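The left crop shows the brass stem clearly, rotated about 30° in the image. The right crop shows the bar's top face, from about (755,50) to (665,325) in the crop.

```bash
cat >> h.py <<'E'
def stem(im):
    a=cv2.resize(im[213:263,278:328],(1000,1000),interpolation=cv2.INTER_CUBIC)
    h=cv2.cvtColor(a,cv2.COLOR_BGR2HSV); m=((h[...,1]>120)&(h[...,0]>8)&(h[...,0]<30)&(h[...,2]>70)).astype(np.uint8)
    n,l,s,c=cv2.connectedComponentsWithStats(m); k=1+np.argmax(s[1:,4])
    ys,xs=np.where(l==k); P=np.c_[(xs+.5)/20-.5+278,(ys+.5)/20-.5+213]
    W=np.array([on_z("top",q,.0625)[:2] for q in P[::5]]); c=W.mean(0); d=W-c
    # orientation by 4-fold moment
    z=(d[:,0]+1j*d[:,1]); rect=cv2.minAreaRect((W*1e4).astype(np.float32))
    mom=np.sum(z**4); yaw=(np.angle(mom)-np.pi)/4  # corners at yaw+45
    return c,np.degrees(yaw)%90,(rect[2]%90),np.array(rect[1])/10,len(P)
E
python3 - <<'E'
from h import *
im=cv2.imread("pics/t0.png"); print(stem(im))
px=lambda u,v:((u-400+.5)*70/400-.5+448,(v+.5)*70/400-.5+233)
A=on_z("top",px(755,50),.204);B=on_z("top",px(665,325),.204);print("bar top",A,B,(A+B)/2,np.linalg.norm(A-B),np.degrees(np.arctan2(*(A-B)[1::-1])))
# centrifuge yaw from console gap line
q=[((u+.5)/8-.5+278,(v+.5)/8-.5+213) for u,v in [(5,58),(330,5)]]
A,B=[on_z("top",p,.125) for p in q];print("yaw y-axis",np.degrees(np.arctan2(*(A-B)[1::-1]))-90)
u=[((a+.5)/8-.5+278,(b+.5)/8-.5+213) for a,b in[(203,208),(210,210)]]
print([on_z("top",p,.135) for p in u])
# side bar
d=bot.regions_of("side","key_bar"); 
for x in d[:3]:print(x["extent"],x["confidence"])
print(proj("side",[(.48,-.323,.197)]),proj("top",[(.48,-.323,.197)]))
print(np.degrees(np.linalg.norm(bot.get_obs()["tool_rot"])),R.from_rotvec(bot.get_obs()["tool_rot"]).as_matrix().round(3))
E
```

```text
Traceback (most recent call last):
  File "h.py", line 18, in stem
    W=np.array([on_z("top",q,.0625)[:2] for q in P[::5]]); c=W.mean(0); d=W-c
                ~~~~^^^^^^^^^^^^^^^
  File "h.py", line 7, in on_z
    K,r,t=cam(n); M=R.from_rotvec(r.ravel()).as_matrix(); c=-M.T@t.ravel()
          ~~~^^^
  File "h.py", line 5, in cam
    i=bot.camera_info(n); return np.array(i["K"]),np.array(i["rvec"],float),np.array(i["tvec"],float)
ValueError: time passes only in moves, steps and waits
```

```bash
sed -i 's/^def cam(n):/from functools import lru_cache\n@lru_cache\ndef cam(n):/' h.py
python3 - <<'E'
from h import *
im=cv2.imread("pics/t0.png"); print(stem(im))
px=lambda u,v:((u-400+.5)*70/400-.5+448,(v+.5)*70/400-.5+233)
A=on_z("top",px(755,50),.204);B=on_z("top",px(665,325),.204);print("bar top",A,B,(A+B)/2,np.linalg.norm(A-B),np.degrees(np.arctan2(*(A-B)[1::-1])))
q=[((u+.5)/8-.5+278,(v+.5)/8-.5+213) for u,v in [(5,58),(330,5)]]
A,B=[on_z("top",p,.125) for p in q];print("yaw y-axis",np.degrees(np.arctan2(*(A-B)[1::-1]))-90)
u=[((a+.5)/8-.5+278,(b+.5)/8-.5+213) for a,b in[(203,208),(210,210)]]
print([on_z("top",p,.135) for p in u])
print(proj("side",[(.48,-.323,.197)]),proj("top",[(.48,-.323,.197)]))
o=bot.get_obs();print(o["time"],R.from_rotvec(o["tool_rot"]).as_matrix().round(3))
E
```

```text
(array([0.54585548, 0.10687642]), np.float64(57.40938632000698), 57.65086364746094, array([22.03729553, 21.87142792]), 29948)
bar top [ 0.53503517 -0.33646646  0.204     ] [ 0.43266649 -0.30067214  0.204     ] [ 0.48385083 -0.3185693   0.204     ] 0.10844620286839397 -19.272731125380776
yaw y-axis 9.036202391736722
[array([0.54645184, 0.10831491, 0.135     ]), array([0.5458727 , 0.10632536, 0.135     ])]
[[369.2320139  114.68651789]] [[502.75652189 267.11191158]]
0.65 [[-0.959  0.284  0.   ]
 [ 0.284  0.959  0.   ]
 [-0.     0.    -1.   ]]
```

Emit:
{"name": "servo_tool", "arguments": {
  "steps": [
    [8.5, -3.0, -1.2, -1.0, 0],
    [8.5, -3.0, -1.2, -1.0, 0],
    [8.5, -3.0, -1.2, -1.0, 0],
    [8.5, -3.0, -1.2, -1.0, 0],
    [8.5, -3.0, -1.2, -1.0, 0],
    [8.5, -3.0, -1.2, -1.0, 0],
    [8.5, -3.0, -1.2, -1.0, 0],
    [8.5, -3.0, -1.2, -1.0, 0]
  ]
}}

```text
time: 1.32
position: [0.3956, 0.4859, 0.3034]
tool_rot: [0.451, 3.109, 0.001]
ft_force: [0.4, 1.2, -0.9]
gripper_width: 0.0851
grasp_force: 0.0
```

Emit:
{"name": "servo_tool", "arguments": {
  "steps": [
    [8.5, -3.0, -1.2, 0, 0],
    [8.5, -3.0, -1.2, 0, 0],
    [8.5, -2.0, -2.9, 0, 0],
    [8.5, -2.0, -2.9, 0, 0],
    [8.5, -2.0, -2.9, 0, 0],
    [8.5, -2.0, -2.9, 0, 0],
    [8.5, -2.0, -2.9, 0, 0],
    [8.5, -2.0, -2.9, 0, 0]
  ]
}}

```text
time: 1.98
position: [0.5111, 0.2444, 0.3029]
tool_rot: [0.451, 3.109, 0.001]
ft_force: [-0.2, 0.5, -0.6]
gripper_width: 0.0846
grasp_force: 0.0
```

```bash
python3 -c "
from h import *
o=bot.get_obs();print(o['time'],o['position'],o['joint_pos'],R.from_rotvec(o['tool_rot']).as_matrix().round(3))"
```

```text
1.9833 [0.51114652 0.24442907 0.30291206] [-0.7373268   0.2295024   0.21882847  1.73250823 -0.05354752  1.18484524
  0.77905904] [[-0.959  0.284  0.   ]
 [ 0.284  0.959  0.   ]
 [-0.     0.001 -1.   ]]
```

Emit:
{"name": "servo_tool", "arguments": {
  "steps": [
    [8.5, -1.6, -2.9, 0, 0],
    [8.5, -1.6, -2.9, 0, 0],
    [8.5, -1.6, -2.9, 0, 0],
    [8.5, -1.6, -2.9, 0, 0],
    [8.5, -1.6, -2.9, 0, 0],
    [8.5, -1.6, -2.9, 0, 0],
    [8.5, -1.6, -2.9, 0, 0],
    [8.5, -0.2, -3.2, 0, 0]
  ]
}}

```text
time: 2.65
position: [0.5549, -0.0133, 0.3028]
tool_rot: [0.451, 3.108, -0.001]
ft_force: [0.7, 0.0, 0.5]
gripper_width: 0.0849
grasp_force: 0.0
```

Emit:
{"name": "servo_tool", "arguments": {
  "steps": [
    [8.5, -0.2, -3.2, 0, 1],
    [8.5, -0.2, -3.2, 0, 1],
    [8.5, -0.2, -3.2, 0, 1],
    [8.5, -0.2, -3.2, 0, 0],
    [8.5, -0.2, -3.2, 0, 0],
    [8.5, -0.2, -3.2, 0, 0],
    [8.5, -0.2, -3.2, 0, 0],
    [8.5, 0, 0, 0, 0]
  ]
}}

```text
time: 3.32
position: [0.4922, -0.2353, 0.3033]
tool_rot: [0.546, 3.093, -0.004]
ft_force: [-0.1, -0.6, 1.1]
gripper_width: 0.0852
grasp_force: 0.0
```

```bash
python3 - <<'E'
from h import *
im=save("top","pics/t1.png"); im2=save("side","pics/s1.png")
o=bot.get_obs();M=R.from_rotvec(o['tool_rot']).as_matrix();print(o['time'],o['position'],o['joint_pos'].__repr__(),M.round(3))
print("to key tool cm",100*M.T@(np.array([.482,-.321,.23])-o['position']))
a=cv2.resize(im[200:320,400:560],(640,480));
b=cv2.resize(im2[50:200,300:460],(512,480))
cv2.imwrite("pics/c2.png",cv2.resize(np.hstack([a,b]),(800,333))[:,:,::-1])
E
```

```text
3.4167 [ 0.49465773 -0.22943566  0.3028571 ] array([-0.11719674,  0.20066741,  0.5166116 ,  1.79450593, -0.10714112,
        1.17371336,  1.65977028]) [[-0.942  0.337  0.   ]
 [ 0.337  0.942  0.   ]
 [-0.     0.    -1.   ]]
to key tool cm [-1.88743356 -9.04923582  7.28511874]
```

View pics/c2.png

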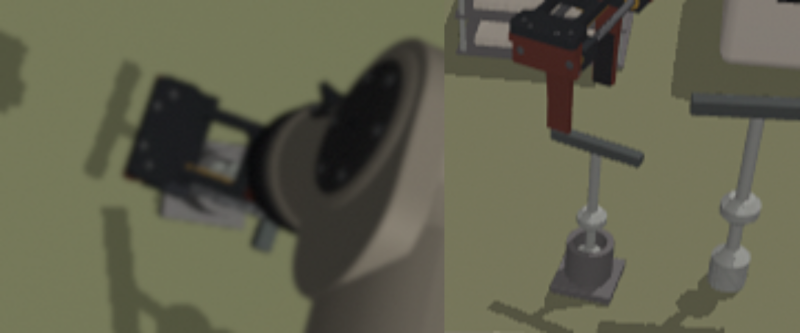

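The gripper is about 9 cm short of the key along tool y, and everything stands as before. I'll move over the key and stay high.

Emit:
{"name": "servo_tool", "arguments": {
  "steps": [
    [8.5, -0.6, -2.3, 0, 0],
    [8.5, -0.5, -2.3, 0, 0],
    [8.5, -0.4, -2.3, 0, 0],
    [8.5, -0.4, -2.1, 0, 0],
    [8.5, 0, 0, 0, 0],
    [8.5, 0, 0, 0, 0]
  ]
}}

```text
time: 3.92
position: [0.4835, -0.3188, 0.3024]
tool_rot: [-0.532, -3.096, -0.001]
ft_force: [0.1, -0.5, 0.7]
gripper_width: 0.0851
grasp_force: 0.0
```

```bash
python3 - <<'E'
from h import *
im=save("top","pics/t2.png"); im2=save("side","pics/s2.png")
o=bot.get_obs();M=R.from_rotvec(o['tool_rot']).as_matrix();print(o['time'],o['position'],o['joint_pos'].__repr__())
print("to key tool cm",100*M.T@(np.array([.482,-.321,.178])-o['position']))
for n in ("key","stand","key_bar"):
  for d in bot.tip_of("side",n)[:3]: print(n,np.round(d["point"],1),d["confidence"],on_z("side",d["point"],{"key":.012,"stand":0,"key_bar":.197}[n]).round(4))
E
```

```text
4.0167 [ 0.48413958 -0.31733413  0.30239282] array([ 0.02503285,  0.2732512 ,  0.55986231,  1.7217042 , -0.15593281,
        1.19153551,  1.85967156])
to key tool cm [ 0.0762736  -0.43000837 12.43885712]
key [361.  172.1] 0.94 [ 0.4915 -0.3189  0.012 ]
key [427.7 174. ] 0.86 [ 0.3114 -0.3409  0.012 ]
stand [365.9 178.1] 0.76 [ 0.4763 -0.3102  0.    ]
key_bar [370.6 113.4] 0.97 [ 0.4773 -0.3289  0.197 ]
key_bar [441.7 100.1] 0.79 [ 0.3061 -0.4146  0.197 ]
```

Emit:
{"name": "servo_tool", "arguments": {
  "steps": [
    [8.5, 0, -0.3, 2.5, 0],
    [8.5, 0, 0, 2.5, 0],
    [8.5, 0, 0, 2.5, 0],
    [8.5, 0, 0, 2.0, 0],
    [8.5, 0, 0, 1.5, 0],
    [8.5, 0, 0, 1.4, 0],
    [8.5, 0, 0, 0, 0]
  ]
}}

```text
time: 4.75
position: [0.4811, -0.3202, 0.176]
tool_rot: [-0.529, -3.092, -0.003]
ft_force: [-0.7, 0.7, -0.3]
gripper_width: 0.085
grasp_force: 0.0
```

Emit:
{"name": "servo_tool", "arguments": {
  "steps": [
    [4, 0, 0, 0, 0],
    [3, 0, 0, 0, 0],
    [2, 0, 0, 0, 0],
    [1, 0, 0, 0, 0],
    [0.5, 0, 0, 0, 0],
    [0.5, 0, 0, 0, 0],
    [0.5, 0, 0, 0, 0],
    [0.5, 0, 0, 0, 0]
  ],
  "newtons": 25
}}

```text
time: 5.42
position: [0.4821, -0.3223, 0.1787]
tool_rot: [0.532, 3.096, 0.0]
ft_force: [0.3, -0.6, 0.2]
gripper_width: 0.0355
grasp_force: 0.0
```

Emit:
{"name": "servo_tool", "arguments": {
  "steps": [
    [0.5, 0, 0, 0, 0],
    [0.5, 0, 0, 0, 0],
    [0.5, 0, 0, 0, 0],
    [0.5, 0, 0, 0, 0],
    [0.5, 0, 0, 0, 0],
    [0.5, 0, 0, 0, 0],
    [0.5, 0, 0, 0, 0],
    [0.5, 0, 0, 0, 0]
  ],
  "newtons": 25
}}

```text
time: 6.08
position: [0.4821, -0.3221, 0.1786]
tool_rot: [-0.532, -3.096, -0.0]
ft_force: [0.6, 0.6, 0.7]
gripper_width: 0.0134
grasp_force: 25.0
```

```bash
python3 - <<'E'
from h import *
save("side","pics/s3.png"); o=bot.get_obs();print(o['position'],o['gripper_width'],o['grasp_force'],o['ft_force'],o['moment'])
E
```

```text
[ 0.48209136 -0.32212084  0.17861117] 0.013690304174170978 24.95520830154419 [ 0.37107078 -0.23517103 -1.17063423] [ 0.420684   -0.06541501 -0.03839522]
```

Emit:
{"name": "servo_tool", "arguments": {
  "steps": [
    [0.5, 0, 0, -0.8, 0],
    [0.5, 0, 0, -1.5, 0],
    [0.5, 0, 0, -2, 0],
    [0.5, 0, 0, -2.5, 0],
    [0.5, 0, 0, -2.5, 0],
    [0.5, 0, 0, -2.5, 0],
    [0.5, 0, 0, -2.5, 0],
    [0.5, 0, 0, -2.5, 0]
  ],
  "newtons": 40
}}

```text
time: 6.8
position: [0.481, -0.3224, 0.3476]
tool_rot: [-0.533, -3.095, 0.0]
ft_force: [-0.4, -1.0, -3.5]
gripper_width: 0.0136
grasp_force: 40.0
```

```bash
python3 - <<'E'
from h import *
im=save("side","pics/s4.png"); t=save("top","pics/t4.png"); o=bot.get_obs();print(o['time'],o['position'],R.from_rotvec(o['tool_rot']).as_matrix().round(3),o['gripper_width'],o['ft_force'],o['moment'])
p=o['position']; z0=p[2]+.019-.185
for d in bot.tip_of("side","key")[:2]: print(d["point"],d["confidence"],on_z("side",d["point"],z0)-p)
print(proj("side",[p,(p[0],p[1],z0)]))
cv2.imwrite("pics/c3.png",cv2.resize(im[0:200,280:480],(600,600),interpolation=cv2.INTER_CUBIC)[:,:,::-1])
E
```

```text
6.9 [ 0.48309366 -0.32400033  0.35063773] [[-0.942  0.334  0.006]
 [ 0.334  0.942 -0.003]
 [-0.007 -0.001 -1.   ]] 0.013742273490487858 [-0.29000656 -1.2981991  -3.30726254] [-0.00843594  0.02516151  0.03849586]
[370.0, 120.2] 0.62 [-0.00630093  0.00597553 -0.166     ]
[426.5, 174.9] 0.59 [-0.15226372  0.18620318 -0.166     ]
[[371.85061275  56.11903662]
 [367.75383844 118.53646328]]
```

View pics/c3.png

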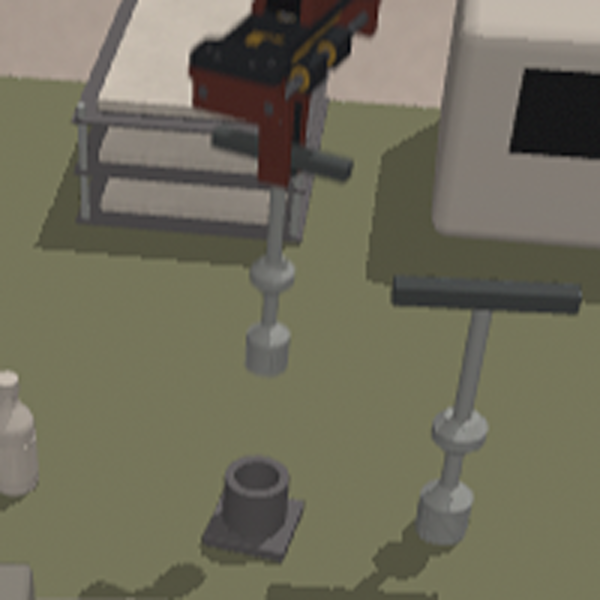

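The picture shows the key held upright, its socket end at crop (267,365), with the stand empty and the look-alike untouched. Next I'll carry it over to the shaft.

Emit:
{"name": "servo_tool", "arguments": {
  "steps": [
    [0.5, 0.2, 1.0, -0.1, 0],
    [0.5, 0.4, 2.0, -0.1, 0],
    [0.5, 0.6, 2.8, -0.1, 0],
    [0.5, 0.6, 2.8, -0.1, 0],
    [0.5, 0.6, 2.8, -0.1, 0],
    [0.5, 0.6, 2.8, -0.1, 0],
    [0.5, 0.6, 2.8, -0.1, 0],
    [0.5, 0.6, 2.8, -0.1, 0]
  ]
}}

```text
time: 7.62
position: [0.5071, -0.1192, 0.3525]
tool_rot: [-0.53, -3.092, 0.001]
ft_force: [1.3, 0.6, -4.6]
gripper_width: 0.0137
grasp_force: 40.0
```

Emit:
{"name": "servo_tool", "arguments": {
  "steps": [
    [0.5, 0.6, 2.8, -0.1, 0],
    [0.5, 0.6, 2.8, -0.1, 0],
    [0.5, 0.6, 2.8, 0, 0],
    [0.5, 0.6, 2.8, 0, 0],
    [0.5, 0.6, 2.8, 0, 0],
    [0.5, 0.6, 2.8, 0, 0],
    [0.5, 0.4, 2.0, 0, 0],
    [0.5, 0.2, 1.0, 0, 0]
  ]
}}

```text
time: 8.28
position: [0.5334, 0.0834, 0.3542]
tool_rot: [-0.523, -3.093, 0.001]
ft_force: [0.8, 0.3, -4.2]
gripper_width: 0.0141
grasp_force: 40.0
```

Emit:
{"name": "servo_tool", "arguments": {
  "steps": [
    [0.5, 0, 0, 0, 4],
    [0.5, 0, 0, 0, 5],
    [0.5, 0, 0, 0, 4],
    [0.5, 0, 0, 0, 0],
    [0.5, 0, 0, 0, 0],
    [0.5, 0, 0, 0, 0]
  ]
}}

```text
time: 8.78
position: [0.5345, 0.0786, 0.3559]
tool_rot: [-0.876, -3.016, 0.001]
ft_force: [0.2, -1.0, -5.2]
gripper_width: 0.0137
grasp_force: 40.0
```

```bash
python3 - <<'E'
from h import *
o=bot.get_obs();p=o['position'];M=R.from_rotvec(o['tool_rot']).as_matrix();print(o['time'],p,M.round(4),o['joint_pos'][6],np.degrees(np.arctan2(M[1,0],M[0,0])))
print("to mouth tool cm",100*M.T@(np.array([.5465,.107,p[2]])-p))
E
```

```text
8.7833 [0.53451628 0.07863784 0.35592576] [[-8.443e-01  5.359e-01 -1.300e-03]
 [ 5.359e-01  8.443e-01 -6.000e-04]
 [ 8.000e-04 -1.200e-03 -1.000e+00]] 0.7932208087424891 147.59677755858928
to mouth tool cm [ 0.50807182  3.03678559 -0.00325392]
```

Emit:
{"name": "servo_tool", "arguments": {
  "steps": [
    [0.5, 0.2, 1.0, 0, 0],
    [0.5, 0.2, 1.0, 0, 0],
    [0.5, 0.1, 1.0, 0, 0],
    [0.5, 0, 0, 1.5, 0],
    [0.5, 0, 0, 1.5, 0],
    [0.5, 0, 0, 1.0, 0],
    [0.5, 0, 0, 0, 0],
    [0.5, 0, 0, 0, 0]
  ]
}}

```text
time: 9.45
position: [0.5468, 0.1076, 0.3163]
tool_rot: [-0.878, -3.016, 0.001]
ft_force: [0.7, -0.4, -4.2]
gripper_width: 0.0135
grasp_force: 40.0
```

```bash
python3 - <<'E'
from h import *
im=save("side","pics/s5.png"); t=save("top","pics/t5.png")
o=bot.get_obs();p=o['position'];M=R.from_rotvec(o['tool_rot']).as_matrix();print(o['time'],p,o['ft_force'],np.degrees(np.arctan2(M[1,0],M[0,0])))
print("to mouth tool cm",100*M.T@(np.array([.5465,.107,p[2]])-p))
z0=p[2]-.166
for n,z in(("key",z0),("shaft_mouth",.135)):
  for d in bot.tip_of("side",n)[:1]: print(n,d["point"],d["confidence"],on_z("side",d["point"],z))
print(proj("side",[p,(p[0],p[1],z0),(.5465,.107,.135)]))
a=cv2.resize(im[140:300,230:390],(600,600),interpolation=cv2.INTER_CUBIC)
cv2.imwrite("pics/c5.png",a[:,:,::-1])
E
```

```text
9.55 [0.54748779 0.10737758 0.31748826] [-0.09007733  0.25917009 -5.04526074] 147.51983906365885
to mouth tool cm [ 0.06305128 -0.0848965  -0.00014272]
key [426.3, 172.9] 0.7 [ 0.32843803 -0.18283562  0.15148826]
shaft_mouth [309.3, 261.1] 0.82 [0.54725396 0.10412325 0.135     ]
[[305.17648386 197.18569958]
 [308.57769701 257.20434434]
 [309.38699685 262.25756872]]
```

View pics/c5.png

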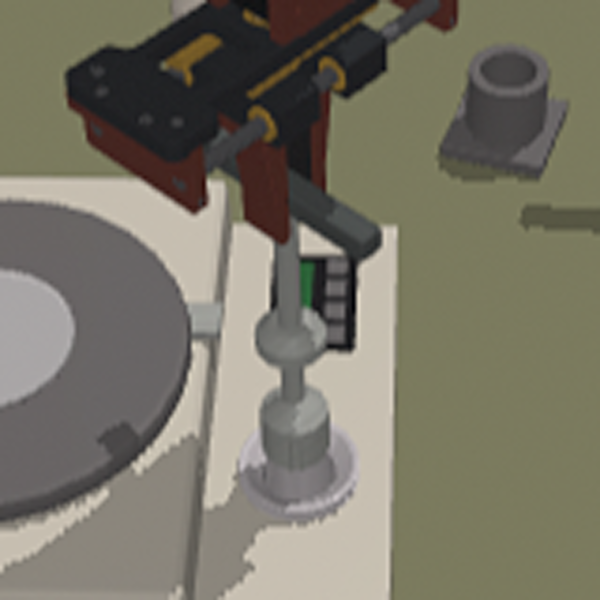

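The socket end is centred over the collar, with both near crop column 296. I'll lower it into the funnel, watching the force.

Emit:
{"name": "servo_tool", "arguments": {
  "steps": [
    [0.5, 0.06, -0.08, 0.6, 0],
    [0.5, 0, 0, 0.6, 0],
    [0.5, 0, 0, 0.5, 0],
    [0.5, 0, 0, 0.4, 0],
    [0.5, 0, 0, 0.3, 0],
    [0.5, 0, 0, 0, 0],
    [0.5, 0, 0, 0, 0]
  ]
}}

```text
time: 10.23
position: [0.5459, 0.1067, 0.2925]
tool_rot: [-0.879, -3.016, 0.0]
ft_force: [-0.2, 0.5, -4.5]
gripper_width: 0.0137
grasp_force: 40.0
```

Emit:
{"name": "servo_tool", "arguments": {
  "steps": [
    [0.5, 0, 0, 0.15, 0],
    [0.5, 0, 0, 0.15, 0],
    [0.5, 0, 0, 0.15, 0],
    [0.5, 0, 0, 0, 0],
    [0.5, 0, 0, 0, 0]
  ]
}}

```text
time: 10.65
position: [0.5459, 0.1067, 0.2881]
tool_rot: [-0.879, -3.016, 0.0]
ft_force: [0.1, 0.5, -3.1]
gripper_width: 0.0136
grasp_force: 40.0
```

```bash
cat > st.py <<'E'
from h import *
o=bot.get_obs();p=o['position'];M=R.from_rotvec(o['tool_rot']).as_matrix()
print(o['time'],p.round(4),"end z",round(p[2]-.166,4),"yaw",np.degrees(np.arctan2(M[1,0],M[0,0])).round(2),"tilt",M[:2,2].round(4))
print("F",np.round(o['ft_force'],1),"M",np.round(o['moment'],2),"F tool",(M.T@o['ft_force']).round(1),"M tool",(M.T@o['moment']).round(2),o['gripper_width'],"q7",o['joint_pos'][6])
E
python3 st.py
```

```text
10.65 [0.5459 0.1067 0.2881] end z 0.1221 yaw 147.51 tilt [-0.0002 -0.    ]
F [ 0.1  0.5 -3.1] M [-0.02 -0.02  0.06] F tool [0.2 0.5 3.1] M tool [ 0.   -0.02 -0.06] 0.013612391189798932 q7 0.7678622648765799
```

Emit:
{"name": "servo_tool", "arguments": {
  "steps": [
    [0.5, 0, 0, 0.2, 0],
    [0.5, 0, 0, 0.2, 0],
    [0.5, 0, 0, 0.3, 0],
    [0.5, 0, 0, 0.3, 0],
    [0.5, 0, 0, 0.3, 0],
    [0.5, 0, 0, 0.2, 0],
    [0.5, 0, 0, 0, 0]
  ]
}}

```text
time: 11.23
position: [0.5456, 0.1066, 0.2725]
tool_rot: [-0.879, -3.015, 0.001]
ft_force: [-0.1, 0.2, -4.8]
gripper_width: 0.0134
grasp_force: 40.0
```

```bash
python3 st.py
```

```text
11.2333 [0.5456 0.1066 0.2725] end z 0.1065 yaw 147.51 tilt [-0.0011 -0.0004]
F [-0.1  0.2 -4.8] M [ 0.02  0.07 -0.05] F tool [0.2 0.1 4.8] M tool [0.02 0.07 0.05] 0.0134439599433479 q7 0.7719403646129452
```

Emit:
{"name": "servo_tool", "arguments": {
  "steps": [
    [0.5, 0, 0, 0.3, 0],
    [0.5, 0, 0, 0.3, 0],
    [0.5, 0, 0, 0.3, 0],
    [0.5, 0, 0, 0.3, 0],
    [0.5, 0, 0, 0.3, 0],
    [0.5, 0, 0, 0.2, 0],
    [0.5, 0, 0, 0, 0]
  ]
}}

```text
time: 11.82
position: [0.5457, 0.1066, 0.2555]
tool_rot: [-0.879, -3.015, 0.001]
ft_force: [-0.3, -0.1, -4.1]
gripper_width: 0.0136
grasp_force: 40.0
```

Emit:
{"name": "servo_tool", "arguments": {
  "steps": [
    [0.5, 0, 0, 0.3, 0],
    [0.5, 0, 0, 0.3, 0],
    [0.5, 0, 0, 0.3, 0],
    [0.5, 0, 0, 0.2, 0],
    [0.5, 0, 0, 0.2, 0],
    [0.5, 0, 0, 0.2, 0],
    [0.5, 0, 0, 0, 0]
  ]
}}

```text
time: 12.4
position: [0.5457, 0.1067, 0.2407]
tool_rot: [-0.879, -3.016, 0.001]
ft_force: [0.3, -0.4, -4.8]
gripper_width: 0.0135
grasp_force: 40.0
```

```bash
python3 st.py
```

```text
12.4 [0.5457 0.1067 0.2407] end z 0.0747 yaw 147.51 tilt [-0.0007 -0.0002]
F [ 0.3 -0.4 -4.8] M [0.01 0.01 0.04] F tool [-0.5 -0.2  4.8] M tool [ 0.    0.01 -0.04] 0.013509188847911338 q7 0.7815431307238593
```

Emit:
{"name": "servo_tool", "arguments": {
  "steps": [
    [0.5, 0, 0, 0.2, 0],
    [0.5, 0, 0, 0.2, 0],
    [0.5, 0, 0, 0.2, 0],
    [0.5, 0, 0, 0.2, 0],
    [0.5, 0, 0, 0.1, 0],
    [0.5, 0, 0, 0.1, 0],
    [0.5, 0, 0, 0.1, 0],
    [0.5, 0, 0, 0, 0]
  ],
  "newtons": 30
}}

```text
time: 13.07
position: [0.5459, 0.1067, 0.23]
tool_rot: [-0.879, -3.016, 0.0]
ft_force: [0.4, -0.2, -3.8]
gripper_width: 0.0138
grasp_force: 30.0
```

Emit:
{"name": "servo_tool", "arguments": {
  "steps": [
    [0.5, 0, 0, 0.1, 0],
    [0.5, 0, 0, 0.1, 0],
    [0.5, 0, 0, 0.1, 0],
    [0.5, 0, 0, 0.1, 0],
    [0.5, 0, 0, 0, 0]
  ]
}}

```text
time: 13.48
position: [0.5458, 0.1067, 0.2259]
tool_rot: [-0.879, -3.016, 0.0]
ft_force: [0.5, 0.8, -4.5]
gripper_width: 0.0134
grasp_force: 30.0
```

```bash
python3 st.py
```

```text
13.4833 [0.5458 0.1067 0.2259] end z 0.0599 yaw 147.51 tilt [-0.0004 -0.0001]
F [ 0.5  0.8 -4.5] M [-0.05  0.06  0.01] F tool [0.  0.9 4.5] M tool [ 0.07  0.02 -0.01] 0.013364592530517748 q7 0.7865328983720504
```

It's below the stem's top with no contact force, so it is going on. I'll continue down.

Emit:
{"name": "servo_tool", "arguments": {
  "steps": [
    [0.5, 0, 0, 0.1, 0],
    [0.5, 0, 0, 0.1, 0],
    [0.5, 0, 0, 0.15, 0],
    [0.5, 0, 0, 0.15, 0],
    [0.5, 0, 0, 0.15, 0],
    [0.5, 0, 0, 0, 0]
  ]
}}

```text
time: 13.98
position: [0.5457, 0.1067, 0.2192]
tool_rot: [-0.879, -3.016, 0.001]
ft_force: [-0.5, 0.1, -4.8]
gripper_width: 0.014
grasp_force: 30.0
```

```bash
python3 st.py
```

```text
13.9833 [0.5457 0.1067 0.2192] end z 0.0532 yaw 147.51 tilt [-0.0006 -0.0002]
F [-0.5  0.1 -4.8] M [-0.02  0.04 -0.03] F tool [ 0.4 -0.2  4.8] M tool [0.04 0.02 0.03] 0.013978963928394162 q7 0.7888387432007761
```

Emit:
{"name": "servo_tool", "arguments": {
  "steps": [
    [0.5, 0, 0, 0.15, 0],
    [0.5, 0, 0, 0.15, 0],
    [0.5, 0, 0, 0.15, 0],
    [0.5, 0, 0, 0.15, 0],
    [0.5, 0, 0, 0.15, 0],
    [0.5, 0, 0, 0.15, 0],
    [0.5, 0, 0, 0.1, 0],
    [0.5, 0, 0, 0, 0]
  ]
}}

```text
time: 14.65
position: [0.5458, 0.1067, 0.2094]
tool_rot: [-0.879, -3.016, 0.0]
ft_force: [-0.4, -0.4, -4.3]
gripper_width: 0.0142
grasp_force: 30.0
```

```bash
python3 st.py
```

```text
14.65 [0.5458 0.1067 0.2094] end z 0.0434 yaw 147.51 tilt [-0.0005 -0.0001]
F [-0.4 -0.4 -4.3] M [-0.04  0.04 -0.03] F tool [ 0.2 -0.6  4.3] M tool [0.05 0.01 0.03] 0.014213196160193437 q7 0.7924398693265697
```

Emit:
{"name": "servo_tool", "arguments": {
  "steps": [
    [0.5, 0, 0, 0.06, 0],
    [0.5, 0, 0, 0.06, 0],
    [0.5, 0, 0, 0.06, 0],
    [0.5, 0, 0, 0.04, 0],
    [0.5, 0, 0, 0, 0]
  ]
}}

```text
time: 15.07
position: [0.5459, 0.1067, 0.2074]
tool_rot: [-0.879, -3.016, 0.0]
ft_force: [-1.0, -0.2, -4.9]
gripper_width: 0.0139
grasp_force: 30.0
```

Emit:
{"name": "servo_tool", "arguments": {
  "steps": [
    [0.5, 0, 0, 0.05, 0],
    [0.5, 0, 0, 0.05, 0],
    [0.5, 0, 0, 0, 0]
  ]
}}

```text
time: 15.32
position: [0.5461, 0.1067, 0.2066]
tool_rot: [0.879, 3.016, 0.0]
ft_force: [-1.5, -0.0, -3.4]
gripper_width: 0.014
grasp_force: 30.0
```

```bash
python3 st.py
```

```text
15.3167 [0.5461 0.1067 0.2066] end z 0.0406 yaw 147.51 tilt [0.0004 0.0002]
F [-1.5 -0.  -3.4] M [-0.03  0.   -0.02] F tool [ 1.3 -0.8  3.4] M tool [ 0.03 -0.01  0.02] 0.014029427999625005 q7 0.7935533327656074
```

Emit:
{"name": "servo_tool", "arguments": {
  "steps": [
    [0.5, 0, 0, 0.04, 0],
    [0.5, 0, 0, 0.04, 0],
    [0.5, 0, 0, 0, 0],
    [0.5, 0, 0, 0, 0]
  ]
}}

```text
time: 15.65
position: [0.5466, 0.1069, 0.2064]
tool_rot: [0.879, 3.015, 0.002]
ft_force: [0.1, 0.6, 3.5]
gripper_width: 0.0137
grasp_force: 30.0
```

```bash
python3 st.py
```

```text
15.65 [0.5466 0.1069 0.2064] end z 0.0404 yaw 147.51 tilt [0.0015 0.0006]
F [0.1 0.6 3.5] M [-0.06  0.25  0.03] F tool [ 0.2  0.6 -3.5] M tool [ 0.19  0.18 -0.03] 0.013742004008409373 q7 0.7938402625519869
```

The key has reached the floor at 0.040 m, with a 3.5 N reading. Now I'll turn counter-clockwise, which is a negative tool twist.

Emit:
{"name": "servo_tool", "arguments": {
  "steps": [
    [0.5, 0, 0, -0.03, -1],
    [0.5, 0, 0, 0, -2],
    [0.5, 0, 0, 0, -2],
    [0.5, 0, 0, 0, -2],
    [0.5, 0, 0, 0, -2],
    [0.5, 0, 0, 0, -2],
    [0.5, 0, 0, 0, -2],
    [0.5, 0, 0, 0, -2]
  ]
}}

```text
time: 16.32
position: [0.5465, 0.1068, 0.2064]
tool_rot: [0.474, 3.105, 0.001]
ft_force: [0.8, -0.8, 3.3]
gripper_width: 0.014
grasp_force: 29.9
```

```bash
python3 st.py
```

```text
16.3167 [0.5465 0.1068 0.2064] end z 0.0404 yaw 162.63 tilt [0.0011 0.0004]
F [ 0.8 -0.8  3.3] M [-0.05  0.16 -0.15] F tool [-1.  -0.5 -3.3] M tool [0.09 0.14 0.15] 0.014046551985024308 q7 1.0405529394279502
```

Emit:
{"name": "servo_tool", "arguments": {
  "steps": [
    [0.5, 0, 0, -0.02, -2],
    [0.5, 0, 0, 0, -2],
    [0.5, 0, 0, 0, -2],
    [0.5, 0, 0, 0, -2],
    [0.5, 0, 0, 0, -2],
    [0.5, 0, 0, 0, -2],
    [0.5, 0, 0, 0, -2],
    [0.5, 0, 0, 0, -2]
  ]
}}

```text
time: 16.98
position: [0.5464, 0.1067, 0.2065]
tool_rot: [0.037, 3.14, 0.0]
ft_force: [1.0, -1.3, 2.2]
gripper_width: 0.0139
grasp_force: 29.9
```

```bash
python3 st.py
```

```text
16.9833 [0.5464 0.1067 0.2065] end z 0.0405 yaw 178.63 tilt [0.0011 0.0003]
F [ 1.  -1.3  2.2] M [-0.05 -0.06 -0.14] F tool [-1.  -1.2 -2.2] M tool [ 0.05 -0.07  0.14] 0.013921379420802816 q7 1.3020923438915932
```

Emit:
{"name": "servo_tool", "arguments": {
  "steps": [
    [0.5, 0, 0, 0, -2],
    [0.5, 0, 0, 0, -2],
    [0.5, 0, 0, 0, -2],
    [0.5, 0, 0, 0, -2],
    [0.5, 0, 0, 0, -2],
    [0.5, 0, 0, 0, -2]
  ]
}}

```text
time: 17.48
position: [0.5465, 0.1066, 0.2064]
tool_rot: [-0.291, 3.127, 0.0]
ft_force: [0.5, -0.1, 1.9]
gripper_width: 0.0139
grasp_force: 29.9
```

```bash
python3 st.py
```

```text
17.4833 [0.5465 0.1066 0.2064] end z 0.0404 yaw -169.37 tilt [0.0012 0.0002]
F [ 0.5 -0.1  1.9] M [-0.06 -0.12 -0.15] F tool [-0.4 -0.2 -1.9] M tool [ 0.08 -0.11  0.15] 0.013939590016384323 q7 1.498598401179389
```

Emit:
{"name": "servo_tool", "arguments": {
  "steps": [
    [0.5, 0, 0, 0, -2],
    [0.5, 0, 0, 0, -2],
    [0.5, 0, 0, 0, -2],
    [0.5, 0, 0, 0, -2],
    [0.5, 0, 0, 0, -1.5],
    [0.5, 0, 0, 0, -1]
  ]
}}

```text
time: 17.98
position: [0.5465, 0.1066, 0.2064]
tool_rot: [-0.575, 3.087, -0.0]
ft_force: [0.5, -0.5, 1.8]
gripper_width: 0.0138
grasp_force: 29.9
```

Emit:
{"name": "servo_tool", "arguments": {
  "steps": [
    [0.5, 0, 0, 0, -0.7],
    [0.5, 0, 0, 0, -0.7],
    [0.5, 0, 0, 0, -0.7],
    [0.5, 0, 0, 0, -0.7]
  ]
}}

```text
time: 18.32
position: [0.5463, 0.1067, 0.2064]
tool_rot: [-0.649, 3.073, -0.0]
ft_force: [0.4, -0.9, 3.0]
gripper_width: 0.0139
grasp_force: 29.9
```

```bash
python3 st.py
```

```text
18.3167 [0.5463 0.1067 0.2064] end z 0.0404 yaw -156.14 tilt [0.0008 0.0002]
F [ 0.4 -0.9  3. ] M [-0.13 -0.35 -0.2 ] F tool [-0. -1. -3.] M tool [ 0.26 -0.27  0.2 ] 0.01388739752992291 q7 1.7154453395495868
```

Emit:
{"name": "servo_tool", "arguments": {
  "steps": [
    [0.5, 0, 0, 0, -0.5],
    [0.5, 0, 0, 0, -0.5]
  ]
}}

```text
time: 18.48
position: [0.5463, 0.1067, 0.2065]
tool_rot: [-0.676, 3.067, 0.0]
ft_force: [2.0, 0.2, 3.4]
gripper_width: 0.0138
grasp_force: 29.9
```

```bash
python3 st.py
```

```text
18.4833 [0.5463 0.1067 0.2065] end z 0.0405 yaw -155.15 tilt [0.0008 0.0002]
F [2.  0.2 3.4] M [-0.16 -0.38 -0.13] F tool [-1.8 -0.7 -3.4] M tool [ 0.3  -0.27  0.13] 0.01384618331056693 q7 1.7316205825458846
```

Emit:
{"name": "servo_tool", "arguments": {
  "steps": [
    [0.5, 0, 0, 0, -0.5],
    [0.5, 0, 0, 0, -0.5]
  ]
}}

```text
time: 18.65
position: [0.5463, 0.1068, 0.2064]
tool_rot: [-0.703, 3.061, 0.0]
ft_force: [1.9, 0.1, 4.8]
gripper_width: 0.0136
grasp_force: 29.9
```

```bash
python3 st.py
```

```text
18.65 [0.5463 0.1068 0.2064] end z 0.0404 yaw -154.14 tilt [0.0007 0.0002]
F [1.9 0.1 4.8] M [-0.12 -0.47 -0.16] F tool [-1.7 -0.8 -4.8] M tool [ 0.31 -0.37  0.16] 0.013550387651210099 q7 1.7480858264258667
```

Emit:
{"name": "servo_tool", "arguments": {
  "steps": [
    [0.5, 0, 0, -0.03, -0.6],
    [0.5, 0, 0, 0, -0.6],
    [0.5, 0, 0, 0, -0.6]
  ]
}}

```text
time: 18.9
position: [0.5461, 0.1067, 0.2064]
tool_rot: [-0.751, 3.05, -0.0]
ft_force: [1.9, -0.1, 2.7]
gripper_width: 0.0137
grasp_force: 29.9
```

```bash
python3 st.py
```

```text
18.9 [0.5461 0.1067 0.2064] end z 0.0404 yaw -152.33 tilt [0.0002 0.    ]
F [ 1.9 -0.1  2.7] M [-0.09 -0.61 -0.2 ] F tool [-1.6 -1.  -2.7] M tool [ 0.36 -0.5   0.2 ] 0.013734179611774203 q7 1.7777726874298092
```

Emit:
{"name": "servo_tool", "arguments": {
  "steps": [
    [0.5, 0, 0, 0, -0.5],
    [0.5, 0, 0, 0, -0.5],
    [0.5, 0, 0, 0, -0.5]
  ]
}}

```text
time: 19.15
position: [0.546, 0.1067, 0.2064]
tool_rot: [-0.791, 3.04, -0.0]
ft_force: [2.4, 0.2, 2.5]
gripper_width: 0.0141
grasp_force: 29.9
```

```bash
python3 st.py
```

```text
19.15 [0.546  0.1067 0.2064] end z 0.0404 yaw -150.84 tilt [ 0.0001 -0.    ]
F [2.4 0.2 2.5] M [-0.14 -0.61 -0.21] F tool [-2.2 -1.  -2.5] M tool [ 0.42 -0.47  0.21] 0.014078411958701057 q7 1.8022534510483135
```

Emit:
{"name": "servo_tool", "arguments": {
  "steps": [
    [0.5, -0.04, -0.02, 0, -0.5],
    [0.5, 0, 0, 0, -0.5],
    [0.5, 0, 0, 0, 0]
  ]
}}

```text
time: 19.4
position: [0.5463, 0.1067, 0.2064]
tool_rot: [0.817, -3.033, -0.0]
ft_force: [2.2, -0.1, 3.8]
gripper_width: 0.0138
grasp_force: 29.9
```

```bash
python3 st.py
```

```text
19.4 [0.5463 0.1067 0.2064] end z 0.0404 yaw -149.85 tilt [-0.0002 -0.    ]
F [ 2.2 -0.1  3.8] M [-0.12 -0.51 -0.13] F tool [-1.9 -1.2 -3.8] M tool [ 0.36 -0.39  0.13] 0.01381104213011881 q7 1.81882249544664
```

Emit:
{"name": "servo_tool", "arguments": {
  "steps": [
    [0.5, 0, 0, 0, -0.5],
    [0.5, 0, 0, 0, -0.5],
    [0.5, 0, 0, 0, 0]
  ]
}}

```text
time: 19.65
position: [0.5464, 0.1067, 0.2064]
tool_rot: [0.844, -3.026, -0.0]
ft_force: [1.9, -0.2, 3.2]
gripper_width: 0.0134
grasp_force: 29.9
```

```bash
python3 st.py
```

```text
19.65 [0.5464 0.1067 0.2064] end z 0.0404 yaw -148.85 tilt [-0.0001 -0.    ]
F [ 1.9 -0.2  3.2] M [-0.14 -0.44 -0.19] F tool [-1.5 -1.1 -3.2] M tool [ 0.35 -0.3   0.19] 0.013410116624264036 q7 1.8352184290570783
```

Emit:
{"name": "servo_tool", "arguments": {
  "steps": [
    [0.5, -0.02, -0.01, 0, -0.5],
    [0.5, 0, 0, 0, -0.5],
    [0.5, 0, 0, 0, 0]
  ]
}}

```text
time: 19.9
position: [0.5465, 0.1067, 0.2064]
tool_rot: [0.87, -3.018, -0.0]
ft_force: [1.0, -0.6, 2.4]
gripper_width: 0.014
grasp_force: 29.9
```

```bash
python3 st.py
```

```text
19.9 [0.5465 0.1067 0.2064] end z 0.0404 yaw -147.85 tilt [-0.0003 -0.    ]
F [ 1.  -0.6  2.4] M [-0.13 -0.41 -0.1 ] F tool [-0.6 -1.  -2.4] M tool [ 0.33 -0.28  0.1 ] 0.013953929875809647 q7 1.8517858356344203
```

Emit:
{"name": "servo_tool", "arguments": {
  "steps": [
    [0.5, 0, 0, 0, -0.5],
    [0.5, 0, 0, 0, -0.5],
    [0.5, 0, 0, 0, 0]
  ]
}}

```text
time: 20.15
position: [0.5465, 0.1068, 0.2064]
tool_rot: [0.896, -3.011, -0.0]
ft_force: [1.3, -0.7, 3.8]
gripper_width: 0.0138
grasp_force: 29.9
```

```bash
python3 st.py
```

```text
20.15 [0.5465 0.1068 0.2064] end z 0.0404 yaw -146.85 tilt [-0.0002  0.    ]
F [ 1.3 -0.7  3.8] M [-0.09 -0.32 -0.1 ] F tool [-0.7 -1.4 -3.8] M tool [ 0.25 -0.22  0.1 ] 0.013808609186244158 q7 1.8681941881720459
```

Emit:
{"name": "servo_tool", "arguments": {
  "steps": [
    [0.5, 0, 0, 0, -0.5],
    [0.5, 0, 0, 0, -0.5],
    [0.5, 0, 0, 0, 0]
  ]
}}

```text
time: 20.4
position: [0.5466, 0.1067, 0.2064]
tool_rot: [0.922, -3.003, -0.0]
ft_force: [0.6, -0.3, 3.4]
gripper_width: 0.0136
grasp_force: 29.9
```

```bash
python3 st.py|tail -1
```

```text
F [ 0.6 -0.3  3.4] M [-0.13 -0.41 -0.15] F tool [-0.3 -0.6 -3.4] M tool [ 0.33 -0.27  0.15] 0.013567442283812113 q7 1.8845916183032005
```

Emit:
{"name": "servo_tool", "arguments": {
  "steps": [
    [0.5, 0, 0, 0, -0.5],
    [0.5, 0, 0, 0, -0.5],
    [0.5, 0, 0, 0, 0]
  ]
}}

```text
time: 20.65
position: [0.5466, 0.1067, 0.2064]
tool_rot: [0.949, -2.995, -0.0]
ft_force: [1.7, -0.3, 3.0]
gripper_width: 0.0138
grasp_force: 29.9
```

```bash
python3 st.py
```

```text
20.65 [0.5466 0.1067 0.2064] end z 0.0404 yaw -144.85 tilt [-0.0001  0.    ]
F [ 1.7 -0.3  3. ] M [-0.14 -0.43 -0.17] F tool [-1.2 -1.2 -3. ] M tool [ 0.36 -0.27  0.17] 0.013777217043911487 q7 1.9010264093448963
```

Emit:
{"name": "servo_tool", "arguments": {
  "steps": [
    [0.5, 0, 0, 0, -0.5],
    [0.5, 0, 0, 0, -0.5],
    [0.5, 0, 0, 0, 0]
  ]
}}

```text
time: 20.9
position: [0.5466, 0.1067, 0.2064]
tool_rot: [0.975, -2.987, -0.0]
ft_force: [0.8, 0.1, 2.7]
gripper_width: 0.0137
grasp_force: 29.9
```

```bash
python3 st.py
```

```text
20.9 [0.5466 0.1067 0.2064] end z 0.0404 yaw -143.85 tilt [-0.  0.]
F [0.8 0.1 2.7] M [-0.14 -0.42 -0.11] F tool [-0.7 -0.4 -2.7] M tool [ 0.36 -0.25  0.11] 0.01371600757680542 q7 1.9174588140733004
```

Emit:
{"name": "servo_tool", "arguments": {
  "steps": [
    [0.5, 0, 0, 0, -0.5],
    [0.5, 0, 0, 0, -0.5],
    [0.5, 0, 0, 0, 0]
  ]
}}

```text
time: 21.15
position: [0.5466, 0.1067, 0.2064]
tool_rot: [1.001, -2.978, -0.0]
ft_force: [1.1, -0.3, 3.1]
gripper_width: 0.0139
grasp_force: 29.9
```

```bash
python3 st.py
```

```text
21.15 [0.5466 0.1067 0.2064] end z 0.0404 yaw -142.85 tilt [-0.  0.]
F [ 1.1 -0.3  3.1] M [-0.12 -0.4  -0.13] F tool [-0.7 -0.9 -3.1] M tool [ 0.34 -0.24  0.13] 0.01393425328023177 q7 1.933878722017713
```

Emit:
{"name": "servo_tool", "arguments": {
  "steps": [
    [0.5, 0, 0, 0, -0.5],
    [0.5, 0, 0, 0, -0.5],
    [0.5, 0, 0, 0, 0]
  ]
}}

```text
time: 21.4
position: [0.5466, 0.1067, 0.2064]
tool_rot: [1.027, -2.969, -0.0]
ft_force: [0.6, -0.8, 2.6]
gripper_width: 0.0138
grasp_force: 29.9
```

```bash
python3 st.py; python3 - <<'E'
from h import *
im=save("side","pics/s6.png")
b=cv2.imread("pics/s0.png")[:,:,::-1]
f=lambda i:cv2.resize(i[160:320,230:390],(400,400),interpolation=cv2.INTER_CUBIC)
cv2.imwrite("pics/c6.png",np.hstack([f(b),f(im)])[:,:,::-1])
E
```

```text
21.4 [0.5466 0.1067 0.2064] end z 0.0404 yaw -141.85 tilt [-0.  0.]
F [ 0.6 -0.8  2.6] M [-0.13 -0.42 -0.13] F tool [ 0.  -1.  -2.6] M tool [ 0.36 -0.25  0.13] 0.01379005123228261 q7 1.950285734115313
```

View pics/c6.png

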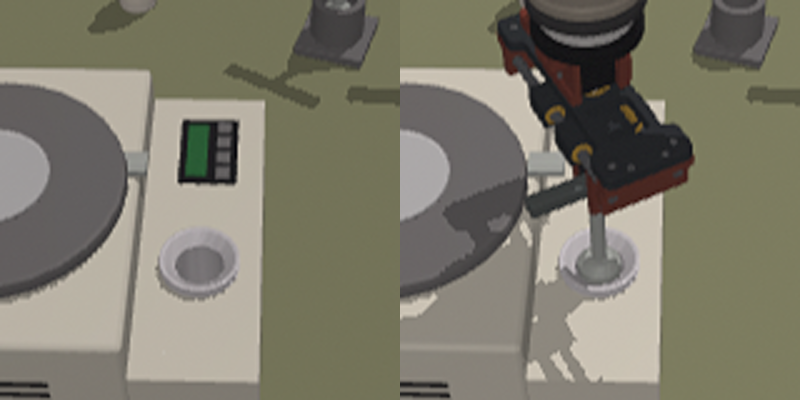

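The right half shows the tongue extended by about 17 crop pixels, roughly 15 mm, so the stem is close to its stop. I'll go on in small increments.

Emit:
{"name": "servo_tool", "arguments": {
  "steps": [
    [0.5, 0, 0, 0, -0.4],
    [0.5, 0, 0, 0, -0.4],
    [0.5, 0, 0, 0, 0]
  ]
}}

```text
time: 21.7
position: [0.5466, 0.1068, 0.2064]
tool_rot: [-1.047, 2.962, 0.0]
ft_force: [1.3, -0.6, 1.7]
gripper_width: 0.0139
grasp_force: 29.9
```

```bash
python3 st.py
```

```text
21.7 [0.5466 0.1068 0.2064] end z 0.0404 yaw -141.06 tilt [-0.  0.]
F [ 1.3 -0.6  1.7] M [-0.07 -0.44 -0.13] F tool [-0.7 -1.3 -1.7] M tool [ 0.33 -0.3   0.13] 0.01388326710718701 q7 1.9633039418243783
```

Emit:
{"name": "servo_tool", "arguments": {
  "steps": [
    [0.5, 0, 0, 0, -0.4],
    [0.5, 0, 0, 0, -0.4],
    [0.5, 0, 0, 0, 0]
  ]
}}

```text
time: 21.95
position: [0.5466, 0.1067, 0.2064]
tool_rot: [1.068, -2.954, -0.0]
ft_force: [1.4, 0.1, 1.3]
gripper_width: 0.0136
grasp_force: 29.9
```

```bash
python3 st.py
```

```text
21.95 [0.5466 0.1067 0.2064] end z 0.0404 yaw -140.26 tilt [-0.  0.]
F [1.4 0.1 1.3] M [-0.08 -0.44 -0.13] F tool [-1.2 -0.9 -1.3] M tool [ 0.35 -0.29  0.13] 0.013601205539283965 q7 1.9764527155009184
```

Emit:
{"name": "servo_tool", "arguments": {
  "steps": [
    [0.5, 0, 0, 0, -0.4],
    [0.5, 0, 0, 0, -0.4],
    [0.5, 0, 0, 0, 0]
  ]
}}

```text
time: 22.2
position: [0.5466, 0.1068, 0.2064]
tool_rot: [1.089, -2.947, 0.0]
ft_force: [1.8, -0.6, 1.4]
gripper_width: 0.0142
grasp_force: 29.9
```

```bash
python3 st.py
```

```text
22.2 [0.5466 0.1068 0.2064] end z 0.0404 yaw -139.45 tilt [-0. -0.]
F [ 1.8 -0.6  1.4] M [-0.03 -0.48 -0.16] F tool [-1.  -1.6 -1.4] M tool [ 0.34 -0.34  0.16] 0.01418832653061143 q7 1.9895593060888477
```

Emit:
{"name": "servo_tool", "arguments": {
  "steps": [
    [0.5, 0, 0, 0, -0.4],
    [0.5, 0, 0, 0, -0.4],
    [0.5, 0, 0, 0, 0]
  ]
}}

```text
time: 22.45
position: [0.5466, 0.1067, 0.2064]
tool_rot: [1.109, -2.939, -0.0]
ft_force: [1.3, -0.7, 1.6]
gripper_width: 0.0141
grasp_force: 29.9
```

```bash
python3 st.py
```

```text
22.45 [0.5466 0.1067 0.2064] end z 0.0404 yaw -138.66 tilt [-0.0001 -0.    ]
F [ 1.3 -0.7  1.6] M [-0.07 -0.49 -0.15] F tool [-0.5 -1.4 -1.6] M tool [ 0.37 -0.33  0.15] 0.014124489507429653 q7 2.0026790881791774
```

Emit:
{"name": "servo_tool", "arguments": {
  "steps": [
    [0.5, 0, 0, 0, -0.4],
    [0.5, 0, 0, 0, -0.4],
    [0.5, 0, 0, 0, 0]
  ]
}}

```text
time: 22.7
position: [0.5466, 0.1067, 0.2064]
tool_rot: [1.129, -2.932, -0.0]
ft_force: [1.9, 0.1, 1.5]
gripper_width: 0.0134
grasp_force: 29.9
```

```bash
python3 st.py
```

```text
22.7 [0.5466 0.1067 0.2064] end z 0.0404 yaw -137.86 tilt [-0.  0.]
F [1.9 0.1 1.5] M [-0.06 -0.44 -0.12] F tool [-1.4 -1.2 -1.5] M tool [ 0.34 -0.28  0.12] 0.01344615719872377 q7 2.015851971663725
```

Emit:
{"name": "servo_tool", "arguments": {
  "steps": [
    [0.5, 0, 0, 0, -0.4],
    [0.5, 0, 0, 0, -0.4],
    [0.5, 0, 0, 0, 0]
  ]
}}

```text
time: 22.95
position: [0.5466, 0.1067, 0.2064]
tool_rot: [-1.15, 2.924, 0.0]
ft_force: [2.0, 0.3, 1.9]
gripper_width: 0.0136
grasp_force: 29.9
```

```bash
python3 st.py; python3 - <<'E'
from h import *
im=save("side","pics/s7.png")
# tongue right edge profile along its row (crop (140,162) -> px 286,225)
for f in("s0","s6","s7"):
    g=cv2.cvtColor(cv2.imread(f"pics/{f}.png"),cv2.COLOR_BGR2GRAY).astype(int)
    print(f,g[223:228,278:300].mean(0).round().astype(int))
E
```

```text
22.95 [0.5466 0.1067 0.2064] end z 0.0404 yaw -137.06 tilt [0. 0.]
F [2.  0.3 1.9] M [-0.02 -0.51 -0.11] F tool [-1.6 -1.1 -1.9] M tool [ 0.36 -0.36  0.11] 0.013603252159178158 q7 2.028996204285053
s0 [ 96  91  87 150 149 148 148 148 148 149 135 147 181 180 179 179 179 179
 179 179 179 180]
s6 [104  97 108 161 160 159 159 159 159 159 159 159 160 159 160 160 161 144
 160 118  81  53]
s7 [104  98 108 162 159 159 159 159 159 159 159 160 160 160 160 160 160 161
 145 185 100  35]
```

```bash
python3 - <<'E'
from h import *
y=np.radians(9); ex=np.array([np.cos(y),np.sin(y),0])
# tongue tip travel from s0 (edge px 288.2) along -ex at z~.17
for z in(.16,.17,.18):
    A=on_z("side",(288.2,225),z); print(z,A.round(3),[proj("side",[A-ex*t])[0].round(2).tolist() for t in(.014,.015,.016)])
import cv2
for f in("s0","s6","s7"):
    g=cv2.cvtColor(cv2.imread(f"pics/{f}.png"),cv2.COLOR_BGR2GRAY).astype(int)
    print(f,[g[r,284:299].tolist() for r in (222,224,226)])
E
```

```text
0.16 [0.605 0.037 0.16 ] [[294.92, 225.05], [295.4, 225.05], [295.88, 225.06]]
0.17 [0.602 0.046 0.17 ] [[295.01, 225.05], [295.5, 225.05], [295.98, 225.06]]
0.18 [0.599 0.055 0.18 ] [[295.1, 225.05], [295.6, 225.05], [296.09, 225.06]]
s0 [[147, 148, 148, 149, 150, 120, 182, 180, 179, 179, 179, 179, 179, 179, 179], [149, 150, 150, 151, 143, 137, 181, 180, 180, 179, 179, 180, 179, 179, 180], [146, 146, 146, 146, 129, 156, 180, 179, 179, 180, 179, 179, 179, 180, 180]]
s6 [[158, 158, 158, 160, 160, 159, 160, 160, 160, 162, 168, 106, 28, 26, 49], [161, 161, 161, 161, 162, 162, 162, 162, 162, 162, 163, 158, 143, 54, 26], [157, 157, 157, 156, 157, 158, 158, 157, 157, 157, 158, 138, 200, 184, 120]]
s7 [[158, 159, 159, 160, 161, 160, 159, 159, 160, 160, 162, 167, 118, 54, 26], [160, 160, 161, 160, 162, 163, 162, 162, 162, 161, 162, 163, 147, 187, 90], [157, 158, 157, 157, 157, 158, 157, 157, 157, 158, 158, 158, 147, 204, 126]]
```

Emit:
{"name": "servo_tool", "arguments": {
  "steps": [
    [0.5, 0, 0, 0, -0.4],
    [0.5, 0, 0, 0, -0.4],
    [0.5, 0, 0, 0, 0]
  ]
}}

```text
time: 23.25
position: [0.5466, 0.1068, 0.2064]
tool_rot: [-1.17, 2.916, 0.0]
ft_force: [1.0, -0.7, 2.2]
gripper_width: 0.014
grasp_force: 30.0
```

```bash
python3 st.py
```

```text
23.25 [0.5466 0.1068 0.2064] end z 0.0404 yaw -136.27 tilt [-0.      0.0002]
F [ 1.  -0.7  2.2] M [-0.01 -0.5  -0.23] F tool [-0.2 -1.1 -2.2] M tool [ 0.35 -0.36  0.23] 0.014013365851524314 q7 2.0419981460784324
```

The torque rises to 0.23 N·m here, at about the angle where the stop should be. I'll hold still and confirm.

Emit:
{"name": "servo_tool", "arguments": {
  "steps": [
    [0.5, 0, 0, 0, 0],
    [0.5, 0, 0, 0, 0]
  ]
}}

```text
time: 23.42
position: [0.5466, 0.1068, 0.2064]
tool_rot: [-1.169, 2.916, 0.0]
ft_force: [1.1, 0.4, 1.0]
gripper_width: 0.0138
grasp_force: 30.0
```

```bash
python3 st.py
```

```text
23.4167 [0.5466 0.1068 0.2064] end z 0.0404 yaw -136.3 tilt [-0.      0.0001]
F [1.1 0.4 1. ] M [ 0.01 -0.5  -0.27] F tool [-1.1 -0.5 -1. ] M tool [ 0.33 -0.37  0.27] 0.013794050287443406 q7 2.0414872777654334
```

That confirms the stop. I'll ease back slightly within the play, then let go and rise.

Emit:
{"name": "servo_tool", "arguments": {
  "steps": [
    [0.5, 0, 0, 0, 0.8],
    [0.5, 0, 0, 0, 0.7],
    [0.5, 0, 0, 0, 0],
    [2, 0, 0, 0, 0],
    [3, 0, 0, 0, 0],
    [5, 0, 0, 0, 0],
    [6, 0, 0, 0, 0],
    [6, 0, 0, 0, 0]
  ],
  "newtons": 15
}}

```text
time: 24.08
position: [0.5464, 0.1066, 0.2062]
tool_rot: [1.131, -2.93, -0.0]
ft_force: [-0.7, 0.4, -0.2]
gripper_width: 0.0433
grasp_force: 0.0
```

Emit:
{"name": "servo_tool", "arguments": {
  "steps": [
    [6, 0, 0, 0, 0],
    [6, 0, 0, 0, 0],
    [6, 0, 0, 0, 0],
    [6, 0, 0, 0, 0]
  ]
}}

```text
time: 24.42
position: [0.5466, 0.1067, 0.2064]
tool_rot: [1.131, -2.931, -0.0]
ft_force: [0.3, -0.6, -0.8]
gripper_width: 0.06
grasp_force: 0.0
```

```bash
python3 st.py
```

```text
24.4167 [0.5466 0.1067 0.2064] end z 0.0404 yaw -137.79 tilt [-0.0001 -0.    ]
F [ 0.3 -0.6 -0.8] M [ 0.06  0.03 -0.02] F tool [ 0.2 -0.7  0.8] M tool [-0.07 -0.02  0.02] 0.060036989561605025 q7 2.016979538950763
```

Emit:
{"name": "servo_tool", "arguments": {
  "steps": [
    [6, 0, 0, -0.8, 0],
    [6, 0, 0, -1.5, 0],
    [6, 0, 0, -2, 0],
    [6, 0, 0, -2.5, 0],
    [6, 0, 0, -2.5, 0],
    [6, 0, 0, -2.5, 0],
    [6, 0, 0, -1.0, 0],
    [6, 0, 0, 0, 0]
  ]
}}

```text
time: 25.08
position: [0.5479, 0.107, 0.3374]
tool_rot: [-1.129, 2.926, -0.0]
ft_force: [0.6, -0.8, 0.7]
gripper_width: 0.0603
grasp_force: 0.0
```

Emit:
{"name": "servo_tool", "arguments": {
  "steps": [
    [6, 1.5, -1.8, 0, 0],
    [6, 2.2, -2.5, 0, 0],
    [6, 2.2, -2.5, 0, 0],
    [6, 2.2, -2.5, 0, 0],
    [6, 2.2, -2.5, 0, 0],
    [6, 2.2, -2.5, 0, 0],
    [6, 1.5, -1.8, 0, 0],
    [6, 0, 0, 0, 0]
  ]
}}

```text
time: 25.75
position: [0.5496, -0.1131, 0.3328]
tool_rot: [1.117, -2.933, 0.002]
ft_force: [-0.5, 0.3, -0.2]
gripper_width: 0.0599
grasp_force: 0.0
```

```bash
python3 st.py; python3 - <<'E'
from h import *
im=save("side","pics/s8.png"); t=save("top","pics/t8.png")
f=lambda i:cv2.resize(i,(400,400),interpolation=cv2.INTER_CUBIC)
cv2.imwrite("pics/c8.png",np.hstack([f(im[160:320,230:390]),f(t[80:330,130:380])])[:,:,::-1])
g=cv2.cvtColor(im,cv2.COLOR_RGB2GRAY).astype(int)
print([g[r,284:300].tolist() for r in (222,224,226)])
E
```

```text
25.75 [ 0.5496 -0.1131  0.3328] end z 0.1668 yaw -138.28 tilt [-0.0026 -0.0026]
F [-0.5  0.3 -0.2] M [0.01 0.05 0.  ] F tool [0.2 0.6 0.2] M tool [-0.04  0.03 -0.  ] 0.059861001926207975 q7 2.4293828790961007
[[107, 107, 108, 108, 109, 108, 107, 108, 107, 106, 106, 113, 121, 190, 189, 189], [109, 109, 110, 110, 109, 109, 107, 123, 137, 139, 116, 143, 132, 194, 166, 128], [107, 107, 107, 106, 128, 141, 128, 135, 135, 105, 107, 105, 103, 130, 130, 131]]
```

View pics/c8.png

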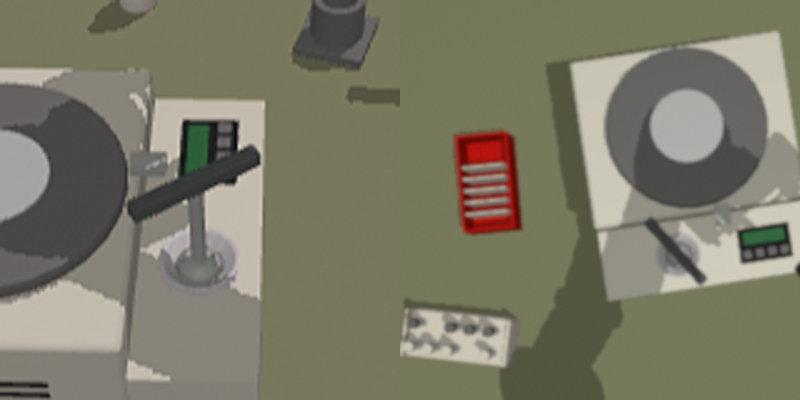

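The key stands upright in the shaft, released, at about (200,270) in the left half. The tongue is fully out at about (165,163), the tray and rack are unmoved, and the arm is clear. I'm handing in.

```bash
python3 -c "
from bench import bot
print(bot.close_job())"
```

```text
the job is handed in; nothing more can be done
None
```

I lowered the T-key onto the stem and turned it counter-clockwise to its stop, where the torque peaked at about 0.27 N·m against the stop. The key stands released in the shaft with the lock tongue fully out; the rack, bottle and tray were not touched, and the job was handed in at about 26 s, with no verdict returned.

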